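# Push the spectacle carrier home into the corner stop

## Robot

A 6-joint arm with a two-finger parallel gripper is mounted at the origin on a cart in front of the work surface, level with it; the furniture and walls round the work are solid. World frame = base frame: x ahead of the robot, y to its left, z up, the work surface at z = 0. Lengths are in m, angles in degrees, forces in N, time in s.
With the tool pointing down it reaches from about 0.35 to 0.875 m from the base axis. Payload 4.2 kg.
Tool frame: the origin (TCP) lies between the finger pads; the fingertips stand 25 mm ahead of it and the grasp point (between the pads) lies 6 mm ahead of it (r.tips_ahead is the distance from the TCP to the fingertips, in m); z points along the fingers, y is the direction in which the jaws open and shut (so a half turn about z gives the same grasp; the last joint's range is limited). The gripper opens to 87 mm and grips with 3 to 60 N. Pads are 19 mm wide; open, the fingers measure 117 mm over their backs; the gripper's body (75 mm by 190 mm) begins 51 mm behind the grasp point.
Start: joints at [-51.761, 22.042, 0.453, 0, -68.411, -14.817], TCP at [0.248, -0.573, 0.248] pointing down, gripper open.
Joint ranges: [-179.83, 179.83], [-69.29, 118.12], [-61.27, 80.66], [-181.25, 117.63], [-171.15, -9.14], [-177.46, 177.46]. Speed limits (degrees/s): [159.86, 159.86, 180, 180, 180, 180].

## Interface

Orientations are given as a 3x3 rotation matrix whose columns are the frame's x, y, z axes.
In Python, from station import r, vision, finish_job gives the robot as it stands.
- The arm moves only by the shell command python3 -m jog 'ROWS'. ROWS is a JSON object of lists of equal length, an entry for each row: "rot": the turn, a rotation vector about the world's x, y, z in degrees, a list of three; "delta_pos": the shift along the world's x, y, z in mm, a list of three; "grip": the opening in per cent of the stroke, from 0 (shut) to 100 (fully open). A call has 1 to 10 rows; each row shifts and turns the commanded pose from where the row before left it; what a row does not reach is not made up. A row lasts 1/12 s, in which the tool goes at most 41.7 mm and 7.16 degrees, less where a joint would pass 70% of its speed; a pose out of reach is approached as far as the arm can. A call with a gripper value outside its range is refused whole. The fingers move at their own pace and stop on an object; the grip force is fixed at half the most. Time passes only in rows, so rows that do not move let the fingers close. It gives the time, the measured TCP pose, the force and the opening at its end, in the units of the state.
- r.sense(): the state, without advancing time (a new reading comes with each control period).
- vision.capture(name): name is "scene" or "top"; returns a dict with "frame" (480x640x3 uint8, red, green, blue), "K" (3x3 intrinsics, pixels), "xyz" and "orientation" of the camera in the world. Camera axes: x right, y up, looking along -z (the intrinsics and any distortion apply to the point x, -y, -z); pixel columns grow to the right and rows downward; lengths in m; the calibration is good to about 2 mm. A picture is of the moment at which its call begins. There is no depth.
- finish_job(): hands the job in, once; it reports no verdict.
The state is a dict: "time_s": time; "joints": joint angles; "joint_velocities": joint speeds; "effort": joint torques, N m; "tcp_pos": TCP position; "ee_rot": TCP orientation; "wrist_force": force on the tool from outside, world axes, zero at the start; "moment": the same for the moment, N m; "gripper_width": opening from 0.0 (shut) to 1.0 (fully open).
Only numpy, scipy, OpenCV 4.12 (cv2) and the standard library are available. Lean on these libraries where they do the work, as an engineer would, in place of code of your own. Each camera call takes 0.05 s, during which the arm holds its last target. There are 200 camera calls.

## Task

Push the wooden plate that carries the spectacles along the table, fully home into the corner of the L-shaped stop, so that its far long edge lies flush along the long bar and its right short edge flush against the short bar. Push only on the plate's edges with closed fingers: do not grasp or lift the plate, do not touch the spectacles or the cork nest they lie in, and leave everything else on the table where it is.

Things in the scene. Friction and masses are not known exactly. Their poses are not given: they have to be found in the camera images.
- stop: fixed L-shaped stop of two dark steel bars, 22 mm wide and high. Origin: its inner corner, at table height. Long bar: inner face at x = 0, from y = -22 to +213 mm, bar on the far (+x) side. Short bar: inner face at y = 0, from x = -10 to -160 mm, bar on the right (-y) side. The plate, when home, has its centre at x = -65, y = +95 mm and the stop's yaw.
- carrier: loose wooden plate, 130 mm along its x, 190 mm along its y, 16 mm thick, flat on the table, 0.2 to 0.5 kg with its load. Origin: centre of its underside. +x: far long edge (goes to the long bar); -y: right short edge (goes to the short bar). Starts turned at most 0.3 rad from the stop. Push on the near long edge (-x) and the left short edge (+y).
- nest: cork mat, 78 x 158 mm, with a 13 mm high cleat at each short end, fixed on the plate; origin: centre of its underside, on the plate's top, 14 mm to +x and 10 mm to -y of the plate's centre. It is 40 mm in from the plate's near long edge and 26 mm in from the left short edge. Not to be touched.
- spectacles: folded spectacle frame, 69 x 140 mm, 51 mm high, fixed in the nest (its top about 70 mm above the table); origin: centre of its underside. Not to be touched.
- far_left (a point): corner of the plate at its +x, +y end, at half its thickness (8 mm above the underside)
- far_right (a point): corner of the plate at its +x, -y end, at half its thickness
- near_left (a point): corner of the plate at its -x, +y end, at half its thickness
- near_right (a point): corner of the plate at its -x, -y end, at half its thickness
- glue_bottle: bystander: small glue bottle with a pointed cap, 27 mm in diameter, 80 mm high, standing behind the long bar; origin: centre of its underside
- tape_roll: bystander: roll of tape lying flat, 96 mm in diameter, 24 mm high, right of the short bar; origin: centre of its underside
- dispenser: bystander: dark upright dispenser with a loop handle, 53 x 60 mm, 129 mm high, on the right of the table; origin: centre of its underside
- pad_pliers: bystander: pliers lying flat, 156 mm long, 12 mm high, on the left near the table's front edge; origin: centre of its underside
- sunglasses: bystander: open spectacle frame with dark lenses, 172 x 172 mm, 51 mm high, at the far left of the table; origin: centre of its underside

How it is judged:
By the outcome, as a careful person would: the job done as asked, in the order asked, and still so for the second after the job is handed in, with the robot touching nothing.
It also fails if it takes over 61 s, if anything falls off the work surface, if the arm or the gripper's body presses on something with over 40 N, if the wrist force passes 120 N, or if a joint passes its speed limit or range.

## Working session

There is one attempt and no reset: what is moved stays moved. The work goes in short steps, Python scripts to look and compute and a shell command to move; the robot and the scene stay as the last step left them, time stands still between calls to the robot, and variables do not carry over. Pictures are saved under pics/ and viewed, about 8 in all and at most 12, crops included, and the job is handed in when it is done.

```bash
mkdir -p pics; ls; python3 - <<'E'
from station import r, vision
import cv2
for n in ("top","scene"):
    c=vision.capture(n); cv2.imwrite(f"pics/{n}0.png",c["frame"][:,:,::-1]); print(n,c["K"],c["xyz"],c["orientation"],[k for k in c])
s=r.sense(); print(s); print(r.tips_ahead)
E
```

```text
pics
top [[508.70722322   0.         313.61815004]
 [  0.         508.70722322 242.33682219]
 [  0.           0.           1.        ]] [0.31192522 0.09871309 1.17581576] [[-0.03515892  0.97036653 -0.23906618]
 [-0.99937954 -0.03363647  0.0104465 ]
 [ 0.00209559  0.23928514  0.97094708]] ['frame', 'K', 'xyz', 'orientation']
scene [[480.91839944   0.         319.91531654]
 [  0.         480.91839944 248.53697899]
 [  0.           0.           1.        ]] [ 1.03436929 -0.73700588  1.00856489] [[ 0.87625502 -0.34278978  0.338633  ]
 [ 0.48184471  0.62581946 -0.61333162]
 [-0.00167931  0.70060343  0.71354888]] ['frame', 'K', 'xyz', 'orientation']
{'time_s': 0.1, 'joints': array([-5.17605460e+01,  2.20857832e+01,  3.87252517e-01, -2.62283810e-02,
       -6.84101656e+01, -1.48170555e+01]), 'joint_velocities': array([-0.0190928 , -0.1746699 ,  0.08761957,  0.09745473, -0.05176919,
       -0.04544301]), 'effort': array([-1.52588809e-04, -3.91691279e+01,  1.87934124e+01,  4.23192412e+00,
        1.34620062e-02, -6.94277446e-05]), 'tcp_pos': array([ 0.24827316, -0.57303809,  0.24657017]), 'ee_rot': array([[-9.17666373e-01, -3.97350881e-01, -8.39868097e-04],
       [-3.97351762e-01,  9.17664701e-01,  1.75347694e-03],
       [ 7.39716997e-05,  1.94282989e-03, -9.99998110e-01]]), 'wrist_force': array([-0.09849235,  0.06139721, -0.44909423]), 'moment': array([ 0.01799688,  0.00737835, -0.05609853]), 'gripper_width': 1.0012084186961574}
0.025
```

View pics/top0.png

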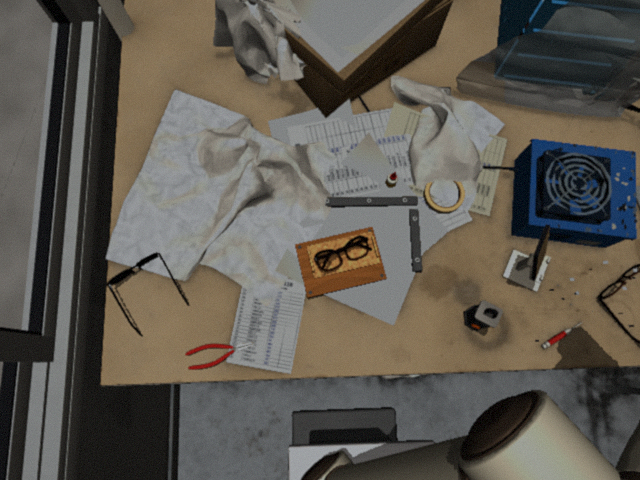

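View pics/scene0.png

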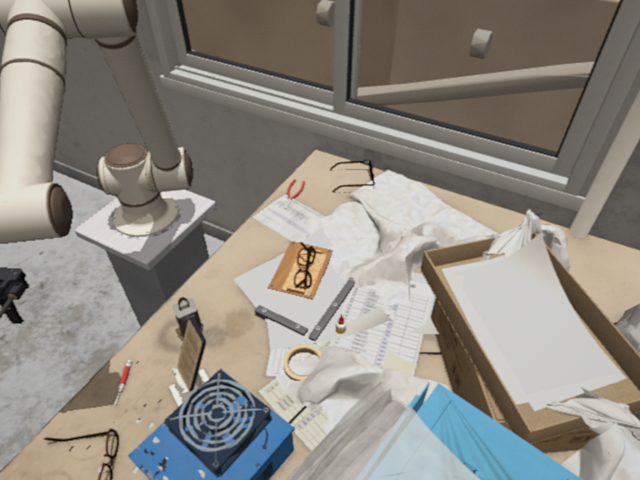

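The top view shows the plate with corners near (297,243), (381,227), (386,278) and (304,297), and the stop's inner corner near (411,207). The scene view shows the same layout: plate at about (300,270), bars from (257,310) to (352,282). Next, a magnified crop of the top view.

```bash
cat > h.py <<'E'
import numpy as np, cv2
from station import r, vision
def crop(fr,x0,y0,w,h,s,name):
    im=cv2.resize(fr[y0:y0+h,x0:x0+w,::-1],None,fx=s,fy=s,interpolation=cv2.INTER_CUBIC)
    cv2.imwrite(f"pics/{name}.png",im)
def uncrop(p,x0,y0,s): return (np.array(p,float)+.5)/s-.5+[x0,y0]
def world(c,px,z):
    px=np.atleast_2d(px).astype(float); z=np.broadcast_to(z,len(px))
    d=np.c_[px,np.ones(len(px))]@np.linalg.inv(c["K"]).T
    d=(d*[1,-1,-1])@np.array(c["orientation"]).T
    o=np.array(c["xyz"]); return o+d*((z-o[2])/d[:,2])[:,None]
def pix(c,P):
    q=(np.atleast_2d(P)-c["xyz"])@np.array(c["orientation"])*[1,-1,-1]
    q=q@c["K"].T; return q[:,:2]/q[:,2:]
E
python3 - <<'E'
from h import *
c=vision.capture("top"); crop(c["frame"],280,185,150,120,5,"crop1")
E
```

```text
(no output)
```

View pics/crop1.png

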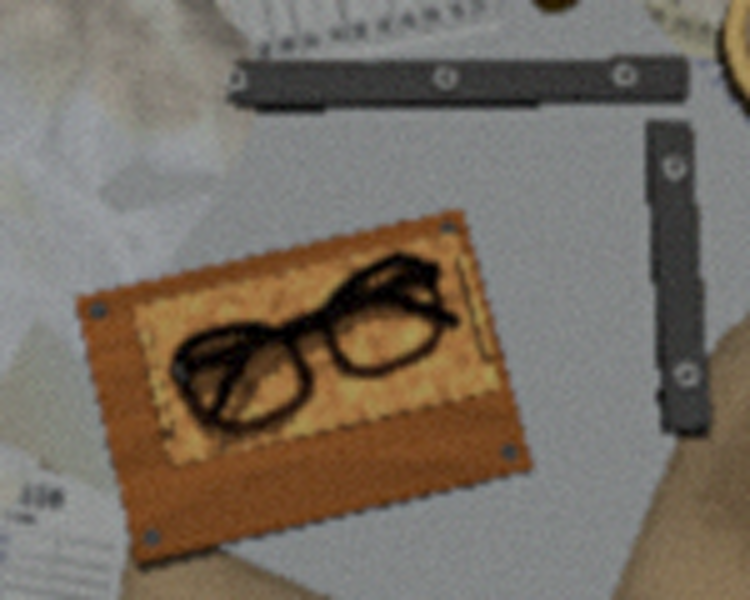

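```bash
python3 - <<'E'
from h import *
c=vision.capture("top"); f=lambda p,z:np.round(world(c,uncrop(p,280,185,5),z)*1e3,1)
P=f([(78,298),(463,211),(530,466),(138,557)],.016); print("FL FR NR NL\n",P)
d=np.diff(np.r_[P,P[:1]],axis=0); print(np.hypot(d[:,0],d[:,1]),np.degrees(np.arctan2(d[:,1],d[:,0])))
B=[(237,62),(687,58),(687,100),(232,104)]
S=[(646,122),(691,122),(708,435),(663,432)]
for z in (0,.022): print(z,"\n",f(B,z),"\n",f(S,z))
E
```

```text
FL FR NR NL
 [[594.5 129.6  16. ]
 [630.5 -53.7  16. ]
 [507.4 -76.9  16. ]
 [471.6 105.4  16. ]]
[186.80173982 125.2671146  185.78194207 125.25992975] [ -78.88857179 -169.32696009  101.11033857   11.13948992]
0 
 [[ 713.9   49.5    0. ]
 [ 708.4 -169.7    0. ]
 [ 687.  -167.9    0. ]
 [ 692.6   52.8    0. ]] 
 [[ 676.5 -147.1    0. ]
 [ 675.8 -168.9    0. ]
 [ 522.  -163.9    0. ]
 [ 524.1 -142.9    0. ]]
0.022 
 [[ 706.4   50.4   22. ]
 [ 701.  -164.7   22. ]
 [ 680.  -162.9   22. ]
 [ 685.4   53.7   22. ]] 
 [[ 669.7 -142.5   22. ]
 [ 669.  -163.9   22. ]
 [ 518.  -159.    22. ]
 [ 520.1 -138.4   22. ]]
```

Measured from the top view: stop corner at about (680,-143) mm with yaw -1.5°, plate centre at about (551,26) with yaw +11°. The bar width and length, the plate size (within 3%) and the 10 mm gap all fit. The plate must move about (+67,-72) mm and turn -12.4°. I'll go behind the left part of the near edge first.

```bash
python3 -m jog '{"rot":[[0,0,-1.6],[0,0,-1.6],[0,0,-1.6],[0,0,-1.6],[0,0,-1.6],[0,0,-1.6],[0,0,-1.6],[0,0,-1.6]],"delta_pos":[[13,40,0],[13,40,0],[13,40,0],[13,40,0],[13,40,0],[13,40,0],[13,40,0],[13,40,0]],"grip":[0,0,0,0,0,0,0,0]}'; python3 -m jog '{"rot":[[0,0,-1.5],[0,0,-1.5],[0,0,-1.5],[0,0,-1.5],[0,0,-1.5],[0,0,-1.5],[0,0,-1.5],[0,0,-1.5],[0,0,0]],"delta_pos":[[12,40,0],[12,40,0],[12,40,0],[12,40,0],[12,40,0],[12,40,0],[12,40,0],[12,40,0],[0,0,0]],"grip":[0,0,0,0,0,0,0,0,0]}'
```

```text
time_s: 0.87
tcp_pos: [0.3515, -0.2546, 0.2476]
ee_rot: [[-0.983, -0.183, 0.0], [-0.183, 0.983, -0.0], [-0.0, -0.0, -1.0]]
wrist_force: [1.6, -0.4, 0.1]
gripper_width: 0.476
time_s: 1.62
tcp_pos: [0.4495, 0.0682, 0.2477]
ee_rot: [[-1.0, 0.018, 0.002], [0.018, 1.0, 0.001], [-0.002, 0.001, -1.0]]
wrist_force: [1.1, 0.1, -0.2]
gripper_width: 0.005
```

```bash
python3 -m jog '{"rot":[[0,0,0],[0,0,0],[0,0,0],[0,0,0],[0,0,0],[0,0,0],[0,0,0],[0,0,0]],"delta_pos":[[-5,0,-40],[0,0,-40],[0,0,-40],[0,0,-40],[0,0,-34],[0,0,-15],[0,0,-5],[0,0,0]],"grip":[0,0,0,0,0,0,0,0]}'; python3 - <<'E'
from h import *
c=vision.capture("scene"); crop(c["frame"],200,200,200,150,4,"s1")
E
```

```text
time_s: 2.28
tcp_pos: [0.4417, 0.0625, 0.0325]
ee_rot: [[-1.0, 0.024, -0.003], [0.024, 1.0, -0.002], [0.003, -0.002, -1.0]]
wrist_force: [0.2, 0.6, 0.4]
gripper_width: 0.003
```

View pics/s1.png

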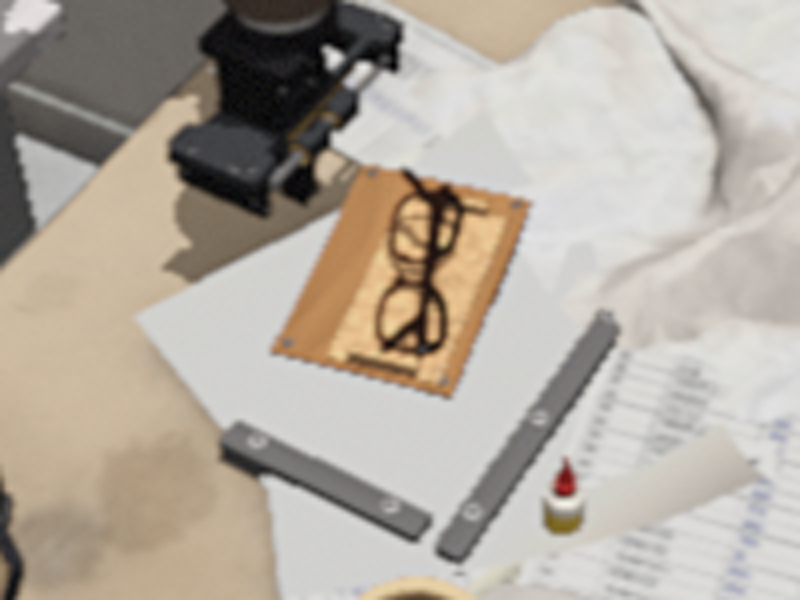

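The scene view shows the closed gripper behind the plate's near-left part, touching nothing. Plate corners in the crop are (530,202), (450,395), (273,350) and (365,168). I'll cross-check these from this camera and start pushing.

```bash
python3 - <<'E'
from h import *
c=vision.capture("scene"); f=lambda p,z:np.round(world(c,uncrop(p,200,200,4),z)*1e3,1)
print(f([(530,202),(450,395),(273,350),(365,168)],.016))
print(f([(604,312),(620,327),(465,558),(438,550),(432,518),(418,538),(240,425),(222,447)],.022))
E
python3 -m jog '{"rot":[[0,0,0],[0,0,0],[0,0,0],[0,0,0],[0,0,0],[0,0,0],[0,0,0],[0,0,0],[0,0,0],[0,0,0]],"delta_pos":[[4,0,0],[5,0,0],[5,0,0],[5,0,0],[5,0,0],[5,0,0],[5,0,0],[5,0,0],[5,0,0],[4,0,0]],"grip":[0,0,0,0,0,0,0,0,0,0]}'
```

```text
[[597.3 127.4  16. ]
 [633.7 -54.4  16. ]
 [510.8 -78.   16. ]
 [474.9 100.1  16. ]]
[[ 692.6   54.1   22. ]
 [ 707.9   47.3   22. ]
 [ 706.  -163.6   22. ]
 [ 688.8 -166.5   22. ]
 [ 673.9 -147.9   22. ]
 [ 673.7 -164.8   22. ]
 [ 529.7 -144.8   22. ]
 [ 529.5 -165.    22. ]]
time_s: 3.22
tcp_pos: [0.4908, 0.0628, 0.0334]
ee_rot: [[-1.0, 0.024, -0.0], [0.024, 1.0, -0.0], [0.0, -0.0, -1.0]]
wrist_force: [-0.9, 0.2, 0.2]
gripper_width: 0.006
```

```bash
python3 - <<'E'
from h import *
c=vision.capture("top"); crop(c["frame"],280,185,150,120,5,"t2")
E
```

```text
(no output)
```

View pics/t2.png

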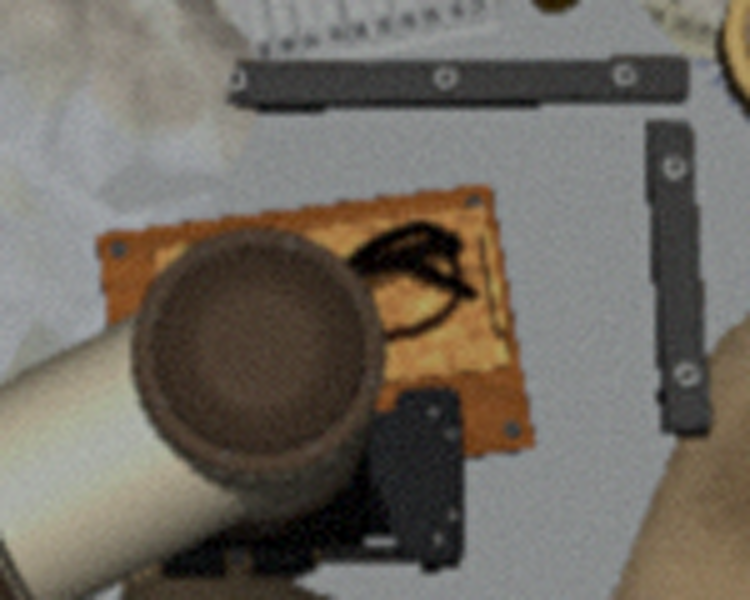

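The top view shows the plate turned most of the way: FL (100,234), FR (493,187), NR (533,444). The wrist hides its near-left part.

```bash
cat >> h.py <<'E'
def plate(c,FL,FR,org,s):
    "pose of the plate from its far top corners in a crop"
    p=world(c,uncrop([FL,FR],*org,s),.016)[:,:2]*1e3
    d=p[0]-p[1]; yaw=np.arctan2(-d[0],d[1]); R=np.array([[np.cos(yaw),-np.sin(yaw)],[np.sin(yaw),np.cos(yaw)]])
    print("FL,FR",p.round(1),"len",np.hypot(*d).round(1),"yaw",np.degrees(yaw).round(1),"centre",(p.mean(0)-R@[65,0]).round(1))
E
python3 - <<'E'
from h import *
c=vision.capture("top"); plate(c,(78,298),(463,211),(280,185),5); plate(c,(100,234),(493,187),(280,185),5)
E
```

```text
FL,FR [[594.5 129.6]
 [630.5 -53.7]] len 186.7 yaw 11.1 centre [548.7  25.4]
FL,FR [[625.2 118.4]
 [641.8 -68.6]] len 187.7 yaw 5.1 centre [568.8  19.1]
```

```bash
python3 -m jog '{"rot":[[0,0,0],[0,0,0],[0,0,0],[0,0,0],[0,0,0],[0,0,0],[0,0,0]],"delta_pos":[[3,0,0],[4,0,0],[4,0,0],[4,0,0],[4,0,0],[4,0,0],[2,0,0]],"grip":[0,0,0,0,0,0,0]}'; python3 - <<'E'
from h import *
c=vision.capture("top"); crop(c["frame"],280,185,150,120,5,"t3")
E
```

```text
time_s: 3.9
tcp_pos: [0.516, 0.0629, 0.0335]
ee_rot: [[-1.0, 0.024, 0.0], [0.024, 1.0, 0.0], [-0.0, 0.0, -1.0]]
wrist_force: [-0.6, 0.5, 0.2]
gripper_width: 0.007
```

View pics/t3.png

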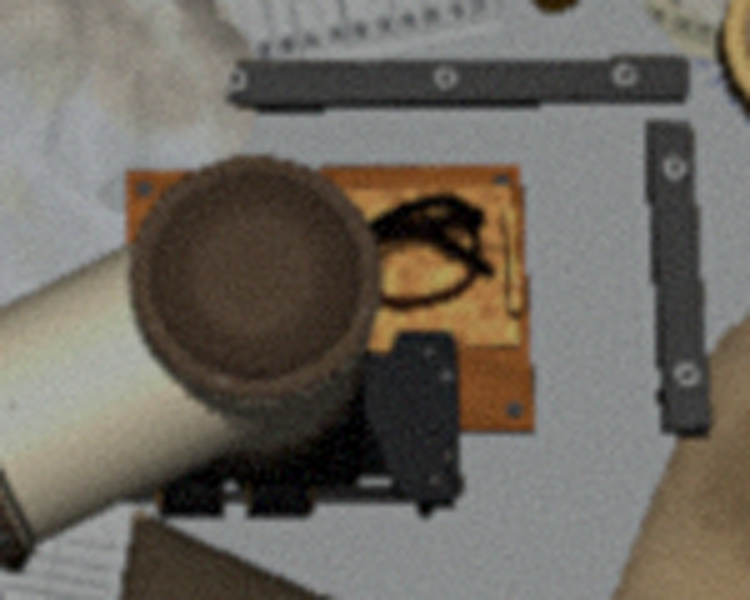

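Plate now looks nearly parallel to the long bar: FL (127,171), FR (521,166). I'll compute its pose, back off and lift straight up.

```bash
python3 - <<'E'
from h import *
c=vision.capture("top"); plate(c,(127,171),(521,166),(280,185),5)
E
python3 -m jog '{"rot":[[0,0,0],[0,0,0],[0,0,0],[0,0,0],[0,0,0],[0,0,0],[0,0,0],[0,0,0]],"delta_pos":[[-10,0,0],[-15,0,0],[-10,0,0],[0,0,20],[0,0,40],[0,0,40],[0,0,20],[0,0,0]],"grip":[0,0,0,0,0,0,0,0]}'
```

```text
FL,FR [[655.7 104.7]
 [651.7 -82.6]] len 187.3 yaw -1.2 centre [588.8  12.4]
time_s: 4.67
tcp_pos: [0.4826, 0.0639, 0.1589]
ee_rot: [[-1.0, 0.022, 0.011], [0.023, 1.0, 0.004], [-0.011, 0.004, -1.0]]
wrist_force: [0.8, 0.2, -0.4]
gripper_width: 0.006
```

Plate yaw is -1.2° with its centre at (589,12), so its near edge is at x≈524. The tool front in contact was at 525, which agrees. Next is a centred push of about 24 mm on the near edge, leaving a small gap to the long bar.

```bash
python3 -m jog '{"rot":[[0,0,0],[0,0,0],[0,0,0],[0,0,0],[0,0,0],[0,0,0],[0,0,0]],"delta_pos":[[6,-27,0],[6,-27,0],[0,0,-40],[0,0,-40],[0,0,-30],[0,0,-16],[0,0,0]],"grip":[0,0,0,0,0,0,0]}'; python3 -m jog '{"rot":[[0,0,0],[0,0,0],[0,0,0],[0,0,0],[0,0,0],[0,0,0],[0,0,0],[0,0,0],[0,0,0],[0,0,0]],"delta_pos":[[4,0,0],[5,0,0],[5,0,0],[5,0,0],[5,0,0],[5,0,0],[5,0,0],[5,0,0],[4,0,0],[0,0,0]],"grip":[0,0,0,0,0,0,0,0,0,0]}'
```

```text
time_s: 5.25
tcp_pos: [0.4904, 0.0084, 0.0263]
ee_rot: [[-1.0, 0.023, -0.004], [0.023, 1.0, -0.002], [0.004, -0.002, -1.0]]
wrist_force: [1.1, 0.2, 0.2]
gripper_width: 0.004
time_s: 6.08
tcp_pos: [0.5366, 0.009, 0.0275]
ee_rot: [[-1.0, 0.024, 0.002], [0.024, 1.0, 0.0], [-0.002, 0.0, -1.0]]
wrist_force: [-0.7, 0.5, 0.5]
gripper_width: 0.007
```

```bash
python3 -m jog '{"rot":[[0,0,0],[0,0,0],[0,0,0],[0,0,0],[0,0,0],[0,0,0],[0,0,0],[0,0,0]],"delta_pos":[[-10,0,0],[-15,0,0],[-5,0,0],[0,0,20],[0,0,40],[0,0,40],[0,0,40],[0,0,0]],"grip":[0,0,0,0,0,0,0,0]}'; python3 - <<'E'
from h import *
print(r.sense()["joints"].round(1))
c=vision.capture("top"); crop(c["frame"],280,185,150,120,5,"t4")
E
```

```text
time_s: 6.75
tcp_pos: [0.5108, 0.0099, 0.1763]
ee_rot: [[-1.0, 0.022, 0.018], [0.022, 1.0, 0.003], [-0.018, 0.004, -1.0]]
wrist_force: [0.6, 0.7, 0.2]
gripper_width: 0.005
[  19.4   14.4  -22.1    0.2  -52.5 -110.8]
```

View pics/t4.png

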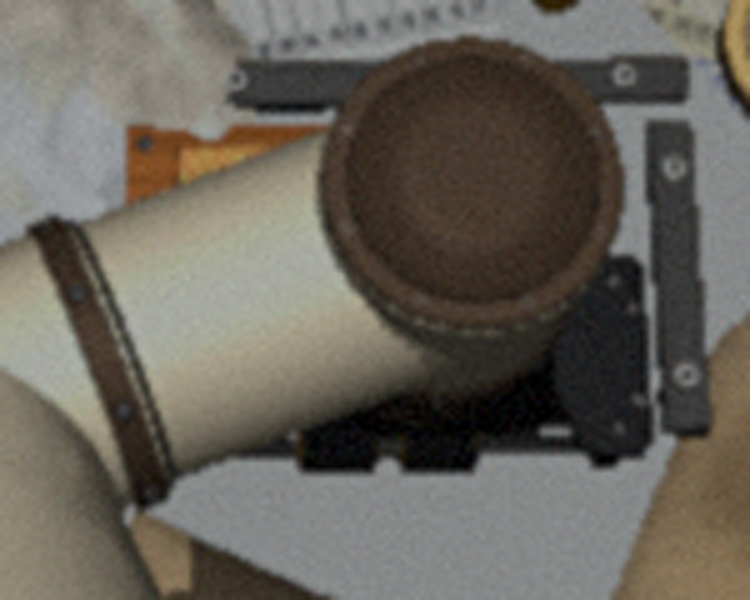

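FL is now at (127,126), about 6–10 mm short of the long bar, and the left edge is still at y≈105. I'll turn the tool +90° and go to the left of the plate.

```bash
python3 -m jog '{"rot":[[0,0,6.9],[0,0,6.9],[0,0,6.9],[0,0,6.9],[0,0,6.9],[0,0,6.9],[0,0,6.9],[0,0,6.9],[0,0,6.9],[0,0,6.9]],"delta_pos":[[8,10,0],[8,10,0],[8,10,0],[8,10,0],[8,10,0],[8,10,0],[8,10,0],[8,10,0],[8,10,0],[8,10,0]],"grip":[0,0,0,0,0,0,0,0,0,0]}'; python3 -m jog '{"rot":[[0,0,6.9],[0,0,6.9],[0,0,6.9],[0,0,0],[0,0,0]],"delta_pos":[[7,12,0],[7,12,0],[7,10,0],[0,0,0],[0,0,0]],"grip":[0,0,0,0,0]}'
```

```text
time_s: 7.63
tcp_pos: [0.5855, 0.1093, 0.1663]
ee_rot: [[-0.375, -0.927, -0.001], [-0.927, 0.375, -0.0], [0.001, 0.001, -1.0]]
wrist_force: [0.3, -0.4, -0.1]
gripper_width: 0.005
time_s: 8.05
tcp_pos: [0.606, 0.143, 0.1662]
ee_rot: [[-0.032, -1.0, -0.002], [-1.0, 0.032, -0.001], [0.001, 0.002, -1.0]]
wrist_force: [-0.6, -0.8, -0.6]
gripper_width: 0.009
```

```bash
python3 -m jog '{"rot":[[0,0,0],[0,0,0],[0,0,0],[0,0,0],[0,0,0],[0,0,0]],"delta_pos":[[0,0,-30],[0,0,-30],[0,0,-25],[0,0,-20],[0,0,-10],[0,0,0]],"grip":[0,0,0,0,0,0]}'; python3 - <<'E'
from h import *
c=vision.capture("scene"); crop(c["frame"],230,200,200,150,4,"s5")
E
```

```text
time_s: 8.55
tcp_pos: [0.6043, 0.1415, 0.0497]
ee_rot: [[-0.032, -0.999, -0.005], [-0.999, 0.032, -0.002], [0.003, 0.005, -1.0]]
wrist_force: [0.7, -0.3, 0.3]
gripper_width: 0.006
```

View pics/s5.png

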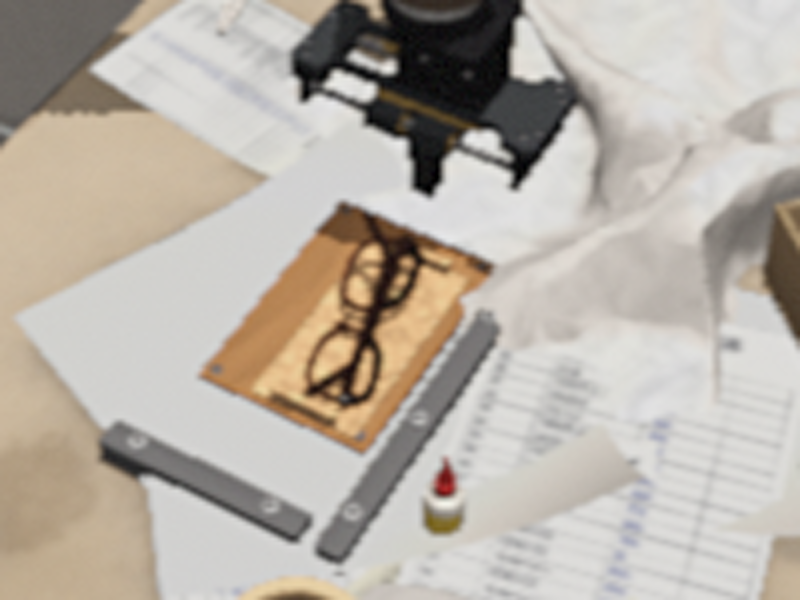

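The scene view shows the fingers left of the plate, clear of it. The gripper's far end is close to the crumpled sheet, but forces are near zero. I'll finish descending gently.

```bash
python3 -m jog '{"rot":[[0,0,0],[0,0,0],[0,0,0],[0,0,0],[0,0,0]],"delta_pos":[[0,0,-5],[0,0,-5],[0,0,-4],[0,0,-2],[0,0,0]],"grip":[0,0,0,0,0]}'
```

```text
time_s: 9.02
tcp_pos: [0.6061, 0.1428, 0.0364]
ee_rot: [[-0.03, -1.0, -0.0], [-1.0, 0.03, -0.0], [0.0, 0.0, -1.0]]
wrist_force: [-0.1, 0.4, 0.2]
gripper_width: 0.006
```

```bash
python3 -m jog '{"rot":[[0,0,0],[0,0,0],[0,0,0],[0,0,0],[0,0,0],[0,0,0],[0,0,0],[0,0,0],[0,0,0],[0,0,0]],"delta_pos":[[3,-5,-3],[2,-6,0],[0,-6,0],[0,-5,0],[0,-5,0],[0,-5,0],[0,-5,0],[0,-5,0],[0,-5,0],[0,-3,0]],"grip":[0,0,0,0,0,0,0,0,0,0]}'; python3 -m jog '{"rot":[[0,0,0],[0,0,0],[0,0,0],[0,0,0],[0,0,0],[0,0,0]],"delta_pos":[[0,-4,0],[0,-5,0],[0,-5,0],[0,-5,0],[0,-3,0],[0,0,0]],"grip":[0,0,0,0,0,0]}'; python3 - <<'E'
from h import *
c=vision.capture("scene"); crop(c["frame"],230,200,200,150,4,"s6")
E
```

```text
time_s: 9.85
tcp_pos: [0.6113, 0.0922, 0.0336]
ee_rot: [[-0.03, -1.0, 0.0], [-1.0, 0.03, 0.0], [-0.0, -0.0, -1.0]]
wrist_force: [-0.2, 2.5, -0.6]
gripper_width: 0.008
time_s: 10.35
tcp_pos: [0.6111, 0.0699, 0.0336]
ee_rot: [[-0.03, -1.0, -0.001], [-1.0, 0.03, -0.0], [0.0, 0.0, -1.0]]
wrist_force: [-0.4, 0.1, 0.3]
gripper_width: 0.006
```

View pics/s6.png

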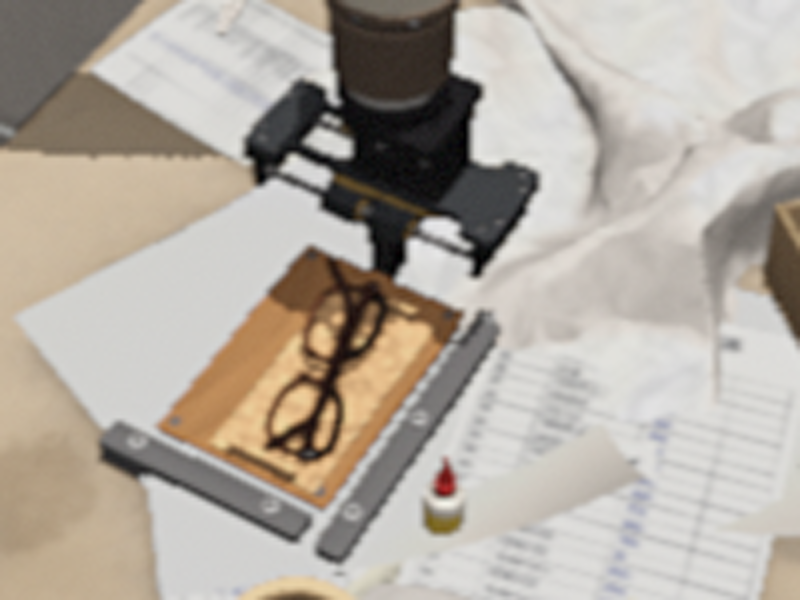

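The scene view shows the plate parallel to the stop, about 10 mm from each bar, with FR at crop (318,505). I'll keep pushing until the force shows the short bar has been met.

```bash
python3 -m jog '{"rot":[[0,0,0],[0,0,0],[0,0,0],[0,0,0],[0,0,0],[0,0,0]],"delta_pos":[[0,-2,0],[0,-2,0],[0,-2,0],[0,-2,0],[0,-1,0],[0,0,0]],"grip":[0,0,0,0,0,0]}';  python3 -m jog '{"rot":[[0,0,0],[0,0,0],[0,0,0]],"delta_pos":[[0,-1,0],[0,-1,0],[0,0,0]],"grip":[0,0,0]}'
```

```text
time_s: 10.9
tcp_pos: [0.6113, 0.0616, 0.0336]
ee_rot: [[-0.029, -1.0, -0.0], [-1.0, 0.029, -0.0], [0.0, 0.0, -1.0]]
wrist_force: [0.1, 0.2, -0.8]
gripper_width: 0.006
time_s: 11.15
tcp_pos: [0.6113, 0.061, 0.0336]
ee_rot: [[-0.029, -1.0, 0.001], [-1.0, 0.029, 0.002], [-0.002, -0.001, -1.0]]
wrist_force: [0.2, 5.2, -0.3]
gripper_width: 0.006
```

```bash
python3 -m jog '{"rot":[[0,0,0],[0,0,0],[0,0,0]],"delta_pos":[[0,-1,0],[0,-1,0],[0,0,0]],"grip":[0,0,0]}'
```

```text
time_s: 11.4
tcp_pos: [0.6113, 0.0608, 0.0336]
ee_rot: [[-0.029, -1.0, 0.002], [-1.0, 0.029, 0.004], [-0.004, -0.001, -1.0]]
wrist_force: [-3.0, 11.0, 0.6]
gripper_width: 0.008
```

Firm contact at the short bar: 11 N, left edge at y≈51 against 49–50 expected. Now retreat, turn back, and push the near edge home.

```bash
python3 -m jog '{"rot":[[0,0,0],[0,0,0],[0,0,0],[0,0,0],[0,0,0],[0,0,0],[0,0,0]],"delta_pos":[[0,8,0],[0,12,0],[0,9,0],[0,0,30],[0,0,40],[0,0,40],[0,0,30]],"grip":[0,0,0,0,0,0,0]}'; python3 -m jog '{"rot":[[0,0,-6.9],[0,0,-6.9],[0,0,-6.9],[0,0,-6.9],[0,0,-6.9],[0,0,-6.9],[0,0,-6.9],[0,0,-6.9],[0,0,-6.9],[0,0,-6.9]],"delta_pos":[[-8,-10,0],[-8,-10,0],[-8,-10,0],[-8,-10,0],[-8,-10,0],[-8,-10,0],[-8,-10,0],[-8,-10,0],[-8,-10,0],[-8,-10,0]],"grip":[0,0,0,0,0,0,0,0,0,0]}'; python3 -m jog '{"rot":[[0,0,-6.9],[0,0,-6.9],[0,0,-6.9],[0,0,0],[0,0,0]],"delta_pos":[[-8,-10,0],[-8,-10,0],[-8,-10,0],[0,0,0],[0,0,0]],"grip":[0,0,0,0,0]}'
```

```text
time_s: 11.98
tcp_pos: [0.6121, 0.0873, 0.177]
ee_rot: [[-0.028, -1.0, 0.003], [-1.0, 0.028, -0.0], [0.0, -0.003, -1.0]]
wrist_force: [1.2, -1.4, 1.1]
gripper_width: 0.008
time_s: 12.82
tcp_pos: [0.5308, -0.0135, 0.1736]
ee_rot: [[-0.946, -0.326, -0.0], [-0.326, 0.946, -0.001], [0.0, -0.0, -1.0]]
wrist_force: [-0.1, 0.2, 0.2]
gripper_width: 0.006
time_s: 13.23
tcp_pos: [0.5072, -0.0433, 0.1738]
ee_rot: [[-1.0, 0.022, 0.0], [0.022, 1.0, -0.0], [-0.0, -0.0, -1.0]]
wrist_force: [-0.2, 0.6, 0.6]
gripper_width: 0.003
```

```bash
python3 -m jog '{"rot":[[0,0,0],[0,0,0],[0,0,0],[0,0,0],[0,0,0],[0,0,0]],"delta_pos":[[0,0,-40],[0,0,-40],[0,0,-35],[0,0,-18],[0,0,-7],[0,0,0]],"grip":[0,0,0,0,0,0]}'; python3 -m jog '{"rot":[[0,0,0],[0,0,0],[0,0,0],[0,0,0],[0,0,0],[0,0,0],[0,0,0],[0,0,0],[0,0,0]],"delta_pos":[[4,0,0],[5,0,0],[5,0,0],[5,0,0],[5,0,0],[4,0,0],[3,0,0],[2,0,0],[0,0,0]],"grip":[0,0,0,0,0,0,0,0,0]}'
```

```text
time_s: 13.73
tcp_pos: [0.5069, -0.0429, 0.0319]
ee_rot: [[-1.0, 0.022, -0.004], [0.022, 1.0, -0.001], [0.004, -0.001, -1.0]]
wrist_force: [0.9, 0.4, 0.4]
gripper_width: 0.005
time_s: 14.48
tcp_pos: [0.54, -0.0433, 0.0334]
ee_rot: [[-1.0, 0.024, -0.001], [0.024, 1.0, -0.0], [0.001, -0.0, -1.0]]
wrist_force: [-1.4, -0.8, 0.2]
gripper_width: 0.001
```

```bash
python3 -m jog '{"rot":[[0,0,0],[0,0,0],[0,0,0],[0,0,0]],"delta_pos":[[2,0,0],[1,0,0],[1,0,0],[0,0,0]],"grip":[0,0,0,0]}'
```

```text
time_s: 14.82
tcp_pos: [0.5432, -0.0434, 0.0333]
ee_rot: [[-1.0, 0.024, -0.003], [0.024, 1.0, -0.0], [0.003, -0.0, -1.0]]
wrist_force: [-3.4, -1.3, 1.2]
gripper_width: 0.004
```

```bash
python3 -m jog '{"rot":[[0,0,0],[0,0,0],[0,0,0],[0,0,0]],"delta_pos":[[1,0,0],[1,0,0],[0,0,0],[0,0,0]],"grip":[0,0,0,0]}'; python3 -m jog '{"rot":[[0,0,0],[0,0,0],[0,0,0],[0,0,0]],"delta_pos":[[1,0,0],[1,0,0],[0,0,0],[0,0,0]],"grip":[0,0,0,0]}'
```

```text
time_s: 15.15
tcp_pos: [0.5436, -0.0436, 0.0331]
ee_rot: [[-1.0, 0.025, -0.006], [0.025, 1.0, -0.001], [0.006, -0.001, -1.0]]
wrist_force: [-8.0, 0.7, 5.2]
gripper_width: 0.01
time_s: 15.48
tcp_pos: [0.5437, -0.0437, 0.0329]
ee_rot: [[-1.0, 0.025, -0.01], [0.025, 1.0, -0.001], [0.01, -0.001, -1.0]]
wrist_force: [-10.7, 1.2, 6.9]
gripper_width: 0.004
```

Both bars have now answered with force: near-edge contact at x≈553, as predicted. I'll go back to the left edge for a second press, in case the last push opened a gap there.

```bash
python3 -m jog '{"rot":[[0,0,0],[0,0,0],[0,0,0],[0,0,0],[0,0,0],[0,0,0],[0,0,0]],"delta_pos":[[-8,0,0],[-14,0,0],[-10,0,0],[0,0,30],[0,0,40],[0,0,40],[0,0,30]],"grip":[0,0,0,0,0,0,0]}'; python3 -m jog '{"rot":[[0,0,6.9],[0,0,6.9],[0,0,6.9],[0,0,6.9],[0,0,6.9],[0,0,6.9],[0,0,6.9],[0,0,6.9],[0,0,6.9],[0,0,6.9]],"delta_pos":[[8,10,0],[8,10,0],[8,10,0],[8,10,0],[8,10,0],[8,10,0],[8,10,0],[8,10,0],[8,10,0],[8,10,0]],"grip":[0,0,0,0,0,0,0,0,0,0]}'; python3 -m jog '{"rot":[[0,0,6.9],[0,0,6.9],[0,0,6.9],[0,0,0],[0,0,0]],"delta_pos":[[6,12,0],[6,12,0],[6,12,0],[0,0,0],[0,0,0]],"grip":[0,0,0,0,0]}'; python3 - <<'E'
from h import *
c=vision.capture("scene"); crop(c["frame"],240,240,133,100,6,"s7")
E
```

```text
time_s: 16.07
tcp_pos: [0.5179, -0.043, 0.1773]
ee_rot: [[-1.0, 0.023, 0.007], [0.023, 1.0, 0.0], [-0.007, 0.001, -1.0]]
wrist_force: [1.4, 0.4, 0.8]
gripper_width: 0.008
time_s: 16.9
tcp_pos: [0.5974, 0.0577, 0.1739]
ee_rot: [[-0.375, -0.927, 0.003], [-0.927, 0.375, 0.001], [-0.002, -0.002, -1.0]]
wrist_force: [-0.1, 0.2, 0.0]
gripper_width: 0.008
time_s: 17.32
tcp_pos: [0.6146, 0.0934, 0.1735]
ee_rot: [[-0.031, -1.0, 0.001], [-1.0, 0.031, 0.0], [-0.0, -0.001, -1.0]]
wrist_force: [-0.8, 0.4, 0.7]
gripper_width: 0.006
```

View pics/s7.png

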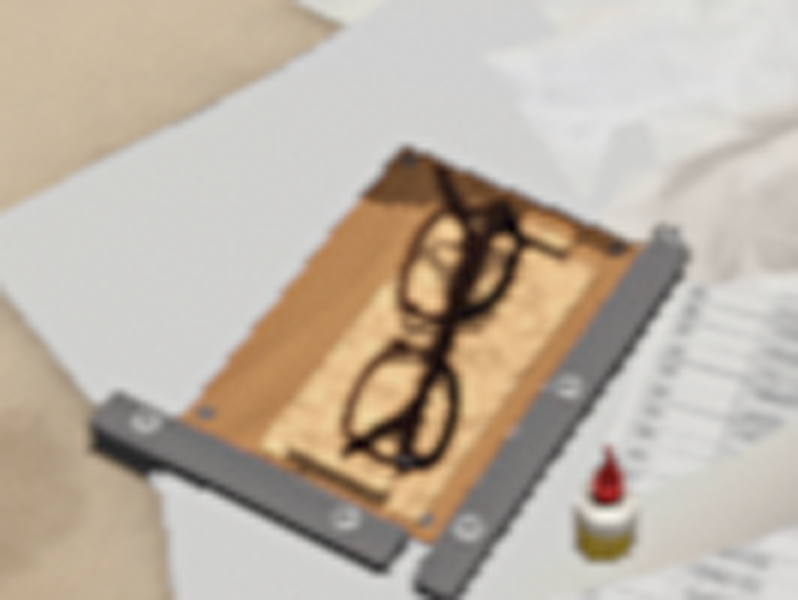

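The plate looks flush along both bars, with no pale gap on either side and FR at (425,540) in the corner. Now a light second press on the left edge.

```bash
python3 -m jog '{"rot":[[0,0,0],[0,0,0],[0,0,0],[0,0,0],[0,0,0],[0,0,0]],"delta_pos":[[0,0,-40],[0,0,-40],[0,0,-35],[0,0,-18],[0,0,-6],[0,0,0]],"grip":[0,0,0,0,0,0]}'; python3 -m jog '{"rot":[[0,0,0],[0,0,0],[0,0,0],[0,0,0],[0,0,0],[0,0,0],[0,0,0],[0,0,0],[0,0,0],[0,0,0]],"delta_pos":[[0,-4,0],[0,-5,0],[0,-5,0],[0,-5,0],[0,-4,0],[0,-3,0],[0,-3,0],[0,-2,0],[0,-1,0],[0,0,0]],"grip":[0,0,0,0,0,0,0,0,0,0]}'
```

```text
time_s: 17.87
tcp_pos: [0.6133, 0.0919, 0.0331]
ee_rot: [[-0.031, -1.0, -0.003], [-1.0, 0.031, -0.001], [0.001, 0.003, -1.0]]
wrist_force: [0.5, -0.0, 0.7]
gripper_width: 0.005
time_s: 18.7
tcp_pos: [0.6143, 0.0609, 0.0346]
ee_rot: [[-0.029, -1.0, 0.0], [-1.0, 0.029, 0.0], [-0.0, -0.0, -1.0]]
wrist_force: [0.2, 0.0, 0.2]
gripper_width: 0.004
```

```bash
python3 -m jog '{"rot":[[0,0,0],[0,0,0],[0,0,0],[0,0,0]],"delta_pos":[[0,-1,0],[0,-1,0],[0,0,0],[0,0,0]],"grip":[0,0,0,0]}'
```

```text
time_s: 19.03
tcp_pos: [0.6143, 0.0605, 0.0346]
ee_rot: [[-0.029, -1.0, 0.001], [-1.0, 0.029, 0.002], [-0.002, -0.001, -1.0]]
wrist_force: [-1.3, 6.7, 0.2]
gripper_width: 0.004
```

The left edge is still home: it stops at the same y (60.5 vs 60.8) with 7 N. Back off, lift, and clear the view for a final check.

```bash
python3 -m jog '{"rot":[[0,0,0],[0,0,0],[0,0,0],[0,0,0],[0,0,0],[0,0,0],[0,0,0],[0,0,0]],"delta_pos":[[0,6,0],[0,12,0],[0,9,0],[0,0,30],[0,0,40],[0,0,40],[0,0,40],[0,0,30]],"grip":[0,0,0,0,0,0,0,0]}'; python3 -m jog '{"rot":[[0,0,0],[0,0,0],[0,0,0],[0,0,0],[0,0,0],[0,0,0],[0,0,0],[0,0,0],[0,0,0],[0,0,0]],"delta_pos":[[-20,-30,0],[-20,-36,0],[-20,-36,0],[-20,-36,0],[-20,-36,0],[-20,-36,0],[-20,-36,0],[-20,-36,0],[-20,-36,0],[-20,-36,0]],"grip":[0,0,0,0,0,0,0,0,0,0]}'; python3 -m jog '{"rot":[[0,0,0],[0,0,0],[0,0,0],[0,0,0],[0,0,0],[0,0,0]],"delta_pos":[[-10,-36,0],[-10,-36,0],[-10,-36,0],[-10,-36,0],[0,0,0],[0,0,0]],"grip":[0,0,0,0,0,0]}';  python3 - <<'E'
from h import *
c=vision.capture("top"); crop(c["frame"],310,185,120,90,6,"t8"); cv2.imwrite("pics/top8.png",c["frame"][:,:,::-1])
a=cv2.imread("pics/top0.png").astype(int); d=(np.abs(a-c["frame"][:,:,::-1]).max(2)>60).astype(np.uint8)
n,_,st,_=cv2.connectedComponentsWithStats(cv2.dilate(d,np.ones((3,3)))); print(st[1:][st[1:,4]>25])
E
```

```text
time_s: 19.7
tcp_pos: [0.6151, 0.0866, 0.2186]
ee_rot: [[-0.028, -1.0, 0.004], [-1.0, 0.028, 0.0], [-0.001, -0.004, -1.0]]
wrist_force: [0.2, -0.0, 0.2]
gripper_width: 0.008
time_s: 20.53
tcp_pos: [0.4133, -0.2692, 0.2149]
ee_rot: [[-0.028, -1.0, 0.0], [-1.0, 0.028, -0.0], [0.0, -0.0, -1.0]]
wrist_force: [1.4, -0.5, 0.4]
gripper_width: 0.004
time_s: 21.03
tcp_pos: [0.3737, -0.4134, 0.2139]
ee_rot: [[-0.033, -0.999, -0.001], [-0.999, 0.033, 0.001], [-0.0, 0.001, -1.0]]
wrist_force: [-0.4, 0.6, 0.3]
gripper_width: 0.006
[[  294   205   118    95  7218]
 [  536   205   104   197  8133]
 [  527   238    13    20   177]
 [  450   254   167   226 11276]
 [  586   265     8     7    43]
 [  479   296    18    10    73]
 [  475   303    15    20   149]
 [  477   328    17    14   115]
 [  522   391    22    32   279]
 [  396   419    30    26   244]
 [  622   424    18    37   287]
 [  357   442   117    38  2825]
 [  302   447    51    33   793]
 [  615   466    25    14   241]
 [  310   472     9     8    44]]
```

View pics/t8.png

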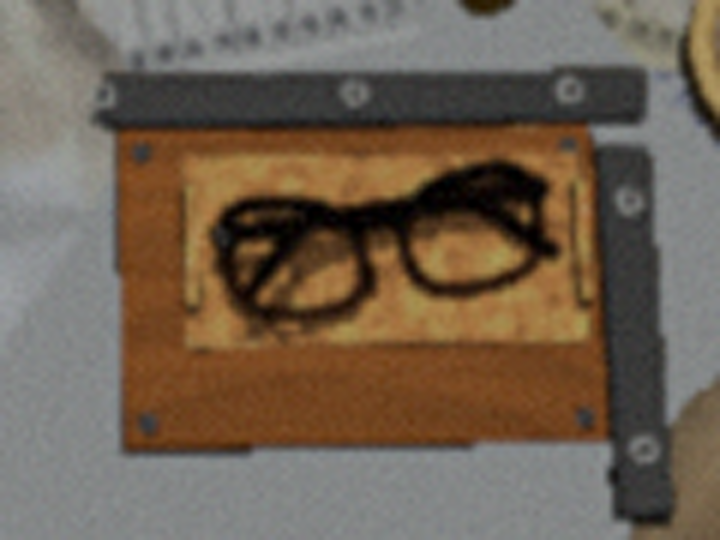

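The plate sits flush along both bars: far edge at row ~127, right edge along columns 595–610, no gap. One full view to check the bystanders.

View pics/top8.png

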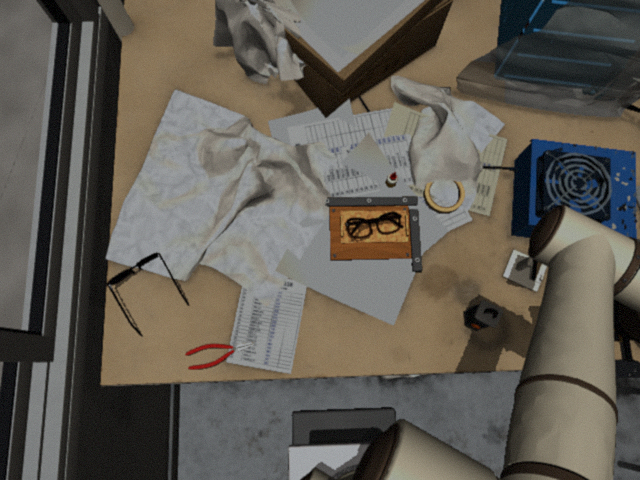

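The dispenser (482,315), tape roll (444,195), glue bottle (391,178), pliers and sunglasses are all where they started. The dispenser is only in the arm's shadow.

```bash
python3 -c "
from station import finish_job; print(finish_job())"
```

```text
the job is handed in; nothing more can be done
None
```

The plate is home in the corner of the stop, and I handed the job in at about 21 s of the 61 s allowed.

I used closed fingers on the plate's edges only:
1. **Squaring up:** I pushed the near edge off-centre, which turned the plate about 12° to match the stop, then pushed it centrally to just short of the long bar.
2. **Short bar:** I pushed the left edge until the plate met the short bar, at 11 N.
3. **Long bar:** I pushed the near edge until the plate met the long bar, at 11 N along the push.
4. **Re-check:** I pressed the left edge again at 7 N, and it stopped at the same place to within 0.3 mm.

**Last checks:** pictures from both cameras show no gap along either bar. In the final top picture, the five named bystanders are where they started. I saw nothing to suggest the fingers or gripper touched the spectacles or the nest. The wrist-force readings I took, one at the end of each move, never passed about 13 N.

**Disagreements:**
- The two cameras differed by 3–4 mm, up to about 10 mm at the bar ends. The plate measured about 2–4% small in the top view. I therefore relied on contact force for the final position.
- The long bar looked about 16–19 mm shorter than stated, probably because the crumpled sheet covers its left end.

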